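Return the setting bars to their locked carriage

TASK

Put the loose setting bars away: pull up the sprung index plunger on the guard and twist it into its rest notch so that it stays up by itself, draw the carriage fully out from under the guard, lay every bar that is on the bench flat in the carriage slot of its own length and push the carriage fully home. Then lift the plunger out of its notch, twist it back and let it drop fully down so that it locks the carriage. Leave the other things on the bench alone.

Things in the scene. Friction and masses are not known exactly. Their poses are not given: they have to be found in the camera images.
- plunger_grip (a point): Centre of the index plunger's black T handle, upright near the right end of the grey guard's roof; 127 mm above the bench when down. The bar is 64 mm long along this y axis, 14 mm thick along x, 22 mm high (11 mm above and below this point). Under it a 14 mm stem enters a steel notched collar 52 mm across, whose top is 24 mm below this point when down. z up; turns with the handle.
- plunger_lift (a joint): Height of the plunger in m: 0 = fully down, its 10 mm pin in the carriage's lock hole; 0.024 = top stop. A spring pulls it down: 5 N at 0, 8 N at 0.012, 11 N at 0.024. It passes the collar's lip only when lifted above 0.017; let down in the rest notch it stays at about 0.012, pin clear of the carriage.
- plunger_turn (a joint): Turn of the plunger handle in rad, growing counter-clockwise seen from above: 0 = handle bar parallel to the carriage's travel (pin free to drop), 1.05 = over the rest notch; stops at 0 and 1.12, light friction (0.02 N m). In the notch it stays between about 0.9 and 1.12.
- carriage (a joint): Travel of the carriage in m: 0 = fully home under the guard against its stop (only there the pin finds the lock hole, about 2 mm play), 0.195 = fully out. It slides to the robot's left, along tab_grip's +y axis; friction about 3 N, stays where it is left, locked while the plunger is down.
- tab_grip (a point): Grip point on the carriage's upright steel pull tab at its left end, 15 mm below the tab's top edge, 68 mm above the bench. The tab is 12 mm thick along this point's y axis (the direction of travel, + is outwards) and 50 mm wide along x; 38 mm free between tab and guard when home.
- frame: The fixture: aluminium base plate 150 x 430 mm with a grey guard (150 x 226 mm, roof 70 mm above the bench) over its right half; the aluminium carriage has four open slots in two rows, each 39 mm wide, 5 mm longer than its bar, 8 mm deep, floor 18 mm and rims 26 mm above the bench, all clear of the guard when out. Origin 6 mm above the bench under the guard, y along the travel. Fixed.
- bar_60_mid (a point): Centre of the plain dark grey anodised setting bar 60 mm long (along this point's x axis), square section 34 x 34 mm, about 120 g; it may lie on any of its four long faces, either way round. It starts lying on the bench to the left of or behind the carriage. It may be absent.
- bar_75_mid (a point): Centre of the plain dark grey anodised setting bar 75 mm long (along this point's x axis), square section 34 x 34 mm, about 150 g; it may lie on any of its four long faces, either way round. It starts lying on the bench to the left of or behind the carriage. It may be absent.
- bar_90_mid (a point): Centre of the plain dark grey anodised setting bar 90 mm long (along this point's x axis), square section 34 x 34 mm, about 180 g; it may lie on any of its four long faces, either way round. It starts lying on the bench to the left of or behind the carriage. It may be absent.
- bar_105_mid (a point): Centre of the plain dark grey anodised setting bar 105 mm long (along this point's x axis), square section 34 x 34 mm, about 210 g; it may lie on any of its four long faces, either way round. It starts lying on the bench to the left of or behind the carriage. It may be absent.
- slot_60 (a point): Where the centre of the 60 mm bar lies when seated in its own slot (row away from the robot, end next to the guard); x along the slot, z up. It is 17 mm above the slot's floor and moves with the carriage.
- slot_75 (a point): Where the centre of the 75 mm bar lies when seated in its own slot (row nearer the robot, end next to the pull tab); x along the slot, z up. It is 17 mm above the slot's floor and moves with the carriage.
- slot_90 (a point): Where the centre of the 90 mm bar lies when seated in its own slot (row nearer the robot, end next to the guard); x along the slot, z up. It is 17 mm above the slot's floor and moves with the carriage.
- slot_105 (a point): Where the centre of the 105 mm bar lies when seated in its own slot (row away from the robot, end next to the pull tab); x along the slot, z up. It is 17 mm above the slot's floor and moves with the carriage.
- timer: Bench timer 70x62x21 mm, origin at its underside; leave alone.
- tape: Roll of lab tape, 85 mm across, 19 mm high, lying flat, origin at its underside; leave alone.
Mind the look-alikes: they are no part of the job. Leave any blue or green look-alike of the part that bears bar_75_mid alone.

How it is judged:
By the outcome, as a careful person would: the job done as asked, in the order asked, and still so for the second after the job is handed in, with the robot touching nothing.
Of bar_60, bar_75, bar_90, bar_105 only 2 to 4 are there at a start; the rules pass over those that are not, and their reading is None.
At some moment in a run one of bar_60, bar_75, bar_90, bar_105 may be knocked a few centimetres aside while the robot is not near it.
Once in a run the grip may slacken for a moment while it holds something.
It also fails if it takes over 210 s, if anything falls off the work surface, if the arm or the gripper's body presses on something with over 40 N, if the wrist force passes 120 N, or if a joint passes its speed limit or range.

ROBOT

A 6-joint arm with a two-finger parallel gripper is mounted at the origin on a cart in front of the work surface, level with it; the furniture and walls round the work are solid. World frame = base frame: x ahead of the robot, y to its left, z up, the work surface at z = 0. Lengths are in m, angles in rad, forces in N, time in s.
With the tool pointing down it reaches from about 0.425 to 0.95 m from the base axis. Payload 14.7 kg.
Tool frame: the origin (TCP) lies midway between the tips of the shut fingers; the grasp point (between the pads) lies 19 mm behind it (robot.grip_depth is the z of the grasp point in the tool frame, in m); z points along the fingers, y is the line along which they close (so a half turn about z gives the same grasp; the last joint's range is limited). The gripper opens to 85 mm and grips with 20 to 120 N. Pads are 22 mm wide; open, the fingers measure 114 mm over their backs; the gripper's body (76 mm by 85 mm) begins 54 mm behind the grasp point. The pads swing forward as they close: fully open they stand 13 mm farther back than shut.
Start: joints at [-1.219, 0.48, 1.596, -0, 1.065, -0.047], TCP at [0.252, -0.599, 0.231] pointing down, gripper open.
Joint ranges: [-2.75, 2.75], [-0.82, 2.05], [0.23, 2.67], [-1.56, 4.7], [0.09, 2.69], [-2.92, 2.92]. Speed limits (rad/s): [1.89, 1.89, 2.39, 3.01, 3.01, 3.01].

INTERFACE

Orientations are given as a unit quaternion [w, x, y, z].
In Python, from rig import robot gives the robot as it stands.
- The arm moves only by the shell command python3 -m handwheel 'ROWS' [OPENING]. ROWS is text: rows parted by semicolons, each of 6 numbers parted by spaces: the shift along the tool's x, y, z in m, then the turn, a rotation vector about the tool's x, y, z in degrees. In form: x y z wx wy wz; .... A call has 1 to 10 rows; each row shifts and turns the commanded pose from where the row before left it, along the tool's axes as they then stand; what a row does not reach is not made up. A row lasts 1/12 s, in which the tool goes at most 41.7 mm and 7.16 degrees, less where a joint would pass 70% of its speed; a pose out of reach is approached as far as the arm can. A call is refused whole if a number of a shift passes 0.0417 or a number of a turn 7.16, either way. A call with a gripper value outside its range is refused whole. OPENING is the opening, from 0 (shut) to 1 (fully open), set as the call begins (- or left out, the last holds). The fingers move at their own pace and stop on an object; the grip force is fixed at half the most. Time passes only in rows, so rows that do not move let the fingers close. It gives the time, the measured TCP pose, the force, the opening and the grip force at its end, in the units of the state.
- robot.get_obs(): the state, without advancing time (a new reading comes with each control period).
- robot.grab_frame(name): name is "scene" or "top" or "wrist"; returns a dict with "color" (400x640x3 uint8, red, green, blue), "fx", "fy", "cx", "cy" (pixels), "position" and "attitude" of the camera in the world. Camera axes: x right, y down, z forward; pixel columns grow to the right and rows downward; lengths in m; the calibration is good to about 2 mm. A picture is of the moment at which its call begins. There is no depth.
- robot.job_done(): hands the job in; it is judged then, once.
The state is a dict: "clock": time; "qpos": joint angles; "joint_vel": joint speeds; "joint_torque": joint torques, N m; "ee_pos": TCP position; "tool_rot": TCP orientation; "wrist_force": force on the tool from outside, world axes, zero at the start; "ft_torque": the same for the moment, N m; "finger_gap": finger opening in m; "finger_force": force on a finger pad.
Only numpy, scipy, OpenCV 4.12 (cv2) and the standard library are available. Lean on these libraries where they do the work, as an engineer would, in place of code of your own. Each camera call takes 0.05 s, during which the arm holds its last target. There are 200 camera calls.

## Working session

There is one attempt and no reset: what is moved stays moved. The work goes in short steps, Python scripts to look and compute and a shell command to move; the robot and the scene stay as the last step left them, time stands still between calls to the robot, and variables do not carry over. Pictures are saved under pics/ and viewed, at most 18 in all, crops included, and the job is handed in when it is done.

```bash
ls; mkdir -p pics
python3 - <<'E'
from rig import robot
import cv2,numpy as np
o=robot.get_obs()
for k in o: print(k,np.round(o[k],4))
for n in("scene","top"):
    f=robot.grab_frame(n); cv2.imwrite(f"pics/{n}0.png",f["color"][:,:,::-1])
    print(n,f["fx"],f["fy"],f["cx"],f["cy"],np.round(f["position"],4),np.round(f["attitude"],4))
E
```

```text
pics
clock 0.0
qpos [-1.2186  0.4808  1.5969  0.      1.0651 -0.0466]
joint_vel [-0.0003 -0.0004  0.0016 -0.0001 -0.0011 -0.0028]
joint_torque [ 4.50000e-03 -9.50640e+01 -4.30169e+01  1.00000e-04  1.25000e-02
  0.00000e+00]
ee_pos [ 0.2523 -0.5986  0.2307]
tool_rot [-6.000e-04  9.802e-01  1.981e-01 -1.000e-04]
wrist_force [ 0.074   0.0483 -0.6481]
ft_torque [-0.0037 -0.0593 -0.0035]
finger_force 0.0
finger_gap 0.0857
scene 420.0764022964873 420.0764022964873 322.12894576941716 196.23459328230257 [-0.473   0.6049  0.6944] [ 0.2615 -0.3909  0.7442 -0.4743]
top 363.7567175468334 363.7567175468334 319.3015597746378 198.57817428196643 [ 0.5694 -0.1453  1.1898] [ 0.0255 -0.6988  0.7144 -0.0258]
```

View pics/top0.png

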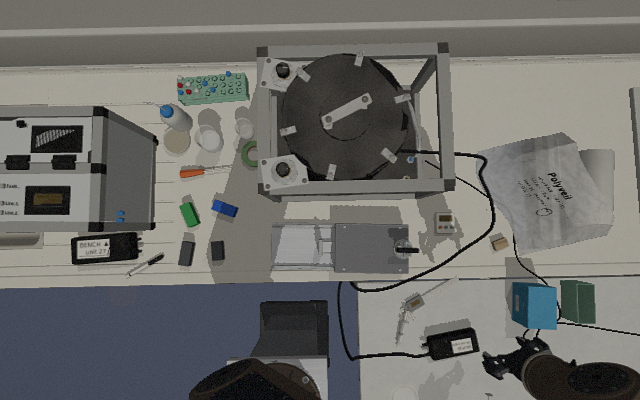

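View pics/scene0.png

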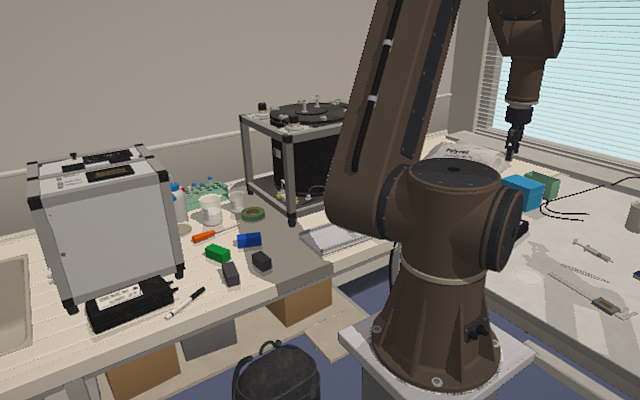

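```bash
cat > h.py <<'E'
import numpy as np,cv2
from scipy.spatial.transform import Rotation as R
from rig import robot
def rot(q): return R.from_quat(np.r_[q[1:],q[0]])
def px2pt(f,uv,z):
    uv=np.atleast_2d(uv).astype(float)
    d=np.c_[(uv[:,0]-f["cx"])/f["fx"],(uv[:,1]-f["cy"])/f["fy"],np.ones(len(uv))]
    d=rot(f["attitude"]).apply(d); p=np.array(f["position"])
    return p+d*((z-p[2])/d[:,2])[:,None]
def pt2px(f,P):
    c=rot(f["attitude"]).inv().apply(np.atleast_2d(P)-f["position"])
    return np.c_[c[:,0]/c[:,2]*f["fx"]+f["cx"],c[:,1]/c[:,2]*f["fy"]+f["cy"]]
def frame(n,name=None,crop=None,s=1):
    f=robot.grab_frame(n)
    if name:
        im=f["color"][:,:,::-1]
        if crop: im=im[crop[1]:crop[3],crop[0]:crop[2]]
        cv2.imwrite(f"pics/{name}.png",cv2.resize(im,None,fx=s,fy=s,interpolation=cv2.INTER_CUBIC))
    return f
def goto(target,yaw=None):
    """print shift in tool axes to target TCP & yaw err (deg) for closing line y direction angle"""
    o=robot.get_obs(); r=rot(o["tool_rot"]); p=np.array(o["ee_pos"])
    print("tool shift mm",np.round(r.inv().apply(np.array(target)-p)*1000,1))
    print("tcp",np.round(p,4),"x",np.round(r.as_matrix()[:,0],3),"y",np.round(r.as_matrix()[:,1],3))
E
python3 - <<'E'
from h import *
f=frame("top","topcrop",(150,120,450,290),2.6)
for n,uv,z in [("frame L-front",(272,271),.006),("frame L-back",(272,225),.006),("guard corner",(408,271),.07),("guard bl",(334,225),.07),("plunger",(404,250),.127),("bar1",(186,252),.034),("bar2",(217,250),.034),("rack foot",(258,192),0.2),("tape",(250,152),0.02)]: print(n,np.round(px2pt(f,uv,z),3))
E
```

```text
frame L-front [[0.425 0.011 0.006]]
frame L-back [[0.573 0.009 0.006]]
guard corner [[ 0.424 -0.412  0.07 ]]
guard bl [[ 0.569 -0.19   0.07 ]]
plunger [[ 0.492 -0.389  0.127]]
bar1 [[0.494 0.277 0.034]]
bar2 [[0.498 0.179 0.034]]
rack foot [[0.663 0.021 0.2  ]]
tape [[0.811 0.075 0.02 ]]
```

View pics/topcrop.png

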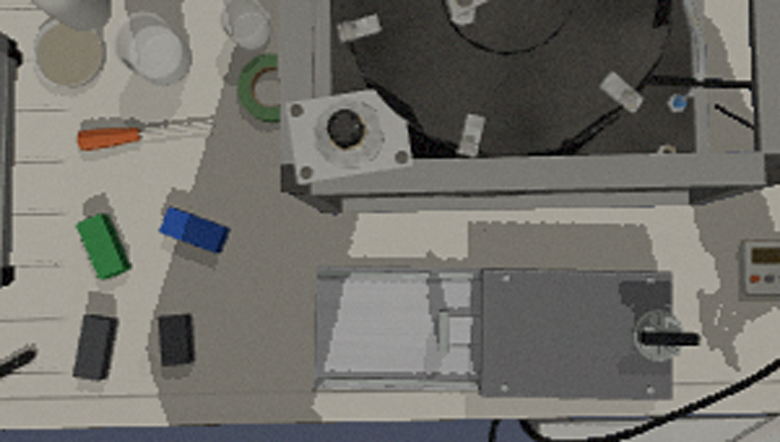

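The crop shows the black T handle at crop (668,338), on the right of the guard. Candidates for bars are dark grey at full-frame px (186,252), dark grey at (217,250), blue at (224,208) and green at (189,213). The two dark grey ones are mine, and the blue and green ones are look-alikes I'll leave alone. Next I'll move above the plunger.

```bash
python3 -m handwheel '.0374 -.0114 -.0025 0 0 0;.0374 -.0114 -.0025 0 0 0;.0374 -.0114 -.0025 0 0 0;.0374 -.0114 -.0025 0 0 0;.0374 -.0114 -.0025 0 0 0;.0374 -.0114 -.0025 0 0 0;.0374 -.0114 -.0025 0 0 0;.0374 -.0114 -.0025 0 0 0' 1
python3 -m handwheel '0 0 0 0 0 -6.72;0 0 0 0 0 -6.72;0 0 0 0 0 -6.72;0 0 0 0 0 -6.72;0 0 0 0 0 -6.72;0 0 0 0 0 -6.72;0 0 0 0 0 -6.72;0 0 0 0 0 -6.72;0 0 0 0 0 -6.72;0 0 0 0 0 -6.72'
python3 -m handwheel '0 0 0 0 0 0;0 0 0 0 0 0'
python3 - <<'E'
from h import *
goto((.492,-.398,.25)); print(robot.get_obs()["qpos"])
f=frame("wrist","w1"); print(f["fx"],f["position"],f["attitude"])
print(pt2px(f,[[.492,-.398,.127],[.492,-.398,.138]]))
E
```

```text
clock: 0.82
ee_pos: [0.4939, -0.3972, 0.2513]
tool_rot: [-0.0, 0.98, 0.198, -0.0]
wrist_force: [0.9, -1.4, -0.3]
finger_gap: 0.0855
finger_force: 0.0
clock: 1.65
ee_pos: [0.4926, -0.3986, 0.251]
tool_rot: [-0.0, 0.705, 0.709, -0.0]
wrist_force: [-0.2, 1.2, 0.0]
finger_gap: 0.0853
finger_force: 0.0
clock: 1.82
ee_pos: [0.4926, -0.3987, 0.2511]
tool_rot: [-0.0, 0.708, 0.706, 0.0]
wrist_force: [-0.8, -0.2, -0.1]
finger_gap: 0.0854
finger_force: 0.0
tool shift mm [ 0.7 -0.6  1.1]
tcp [ 0.4926 -0.3987  0.2511] x [0.003 1.    0.   ] y [ 1.    -0.003 -0.   ]
[-7.28220463e-01  4.39347580e-01  1.61325750e+00  3.98025932e-05
  1.08934328e+00 -7.25340391e-01]
320.14407766791567 [ 0.49243907 -0.3318218   0.39361883] [ 1.31519692e-01  9.91312120e-01 -1.68004084e-03 -1.68547716e-04]
[[322.13818762 193.67684754]
 [322.12816541 196.89066393]]
```

View pics/w1.png

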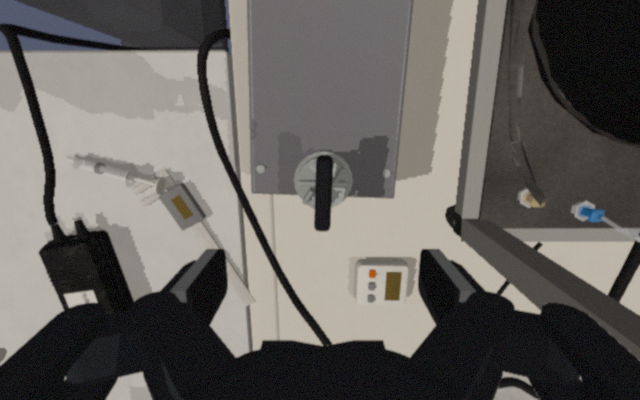

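The handle shows from (324,157) to (321,228) inside the round collar at (322,180), close to where I predicted it. The timer is below it at (382,283).

Run:
```python
from h import *
f=frame("wrist"); c=f["color"]; g=c.max(2)
m=(g<35).astype(np.uint8); m[:140]=0;m[240:]=0;m[:,:295]=0;m[:,350:]=0
n,l,s,ce=cv2.connectedComponentsWithStats(m); k=1+s[1:,4].argmax(); print(s[k])
pts=np.argwhere(l==k)[:,::-1].astype(np.float32)
r=cv2.minAreaRect(pts); b=cv2.boxPoints(r); print(r); P=px2pt(f,b,.138); print(P.round(4), P.mean(0).round(4))
# shaft orientation via top face: PCA
print(px2pt(f,[[323,193]],.138))
# guard right end edge and left/right sides from edges at roof z=.07
print(px2pt(f,[[249,5],[251,192],[412,5],[394,195],[262,169],[387,173]],.07).round(4))
```

```text
[316 156  16  74 982]
((323.5, 192.5), (73.0, 15.0), 90.0)
[[ 0.4873 -0.3643  0.138 ]
 [ 0.4992 -0.3644  0.138 ]
 [ 0.4994 -0.4262  0.138 ]
 [ 0.4867 -0.4261  0.138 ]] [ 0.4932 -0.3953  0.138 ]
[[ 0.49275781 -0.394734    0.138     ]]
[[ 0.4269 -0.2372  0.07  ]
 [ 0.418  -0.4101  0.07  ]
 [ 0.5735 -0.2378  0.07  ]
 [ 0.5668 -0.4139  0.07  ]
 [ 0.4307 -0.386   0.07  ]
 [ 0.5584 -0.3907  0.07  ]]
```

```bash
python3 -m handwheel '.0035 0 .02 0 0 2;0 0 .0285 0 0 0;0 0 .0285 0 0 0;0 0 .0285 0 0 0;0 0 .0285 0 0 0;0 0 .0075 0 0 0;0 0 0 0 0 0;0 0 0 0 0 0'
python3 -m handwheel '0 0 0 0 0 0;0 0 0 0 0 0;0 0 0 0 0 0;0 0 0 0 0 0;0 0 0 0 0 0;0 0 0 0 0 0;0 0 0 0 0 0;0 0 0 0 0 0' 0
python3 -m handwheel '0 0 0 0 0 0;0 0 0 0 0 0;0 0 0 0 0 0;0 0 0 0 0 0'
```

```text
clock: 2.58
ee_pos: [0.493, -0.3955, 0.1105]
tool_rot: [0.0, 0.719, 0.695, 0.0]
wrist_force: [0.2, -0.5, 0.4]
finger_gap: 0.0855
finger_force: 0.0
clock: 3.25
ee_pos: [0.4931, -0.3954, 0.1103]
tool_rot: [0.0, 0.719, 0.695, 0.0]
wrist_force: [0.6, 2.1, 5.6]
finger_gap: 0.0129
finger_force: 59.5
clock: 3.58
ee_pos: [0.493, -0.3954, 0.1103]
tool_rot: [0.0, 0.719, 0.695, 0.0]
wrist_force: [0.3, 0.4, 6.3]
finger_gap: 0.0128
finger_force: 59.5
```

```bash
python3 -m handwheel '0 0 -.0055 0 0 0;0 0 -.0055 0 0 0;0 0 -.0055 0 0 0;0 0 -.0055 0 0 0;0 0 0 0 0 0;0 0 0 0 0 0'
```

```text
clock: 4.08
ee_pos: [0.4928, -0.3953, 0.132]
tool_rot: [0.0, 0.719, 0.695, 0.0]
wrist_force: [5.8, -2.3, -10.7]
finger_gap: 0.0132
finger_force: 58.7
```

```bash
python3 -m handwheel '0 0 0 0 0 -6;0 0 0 0 0 -6;0 0 0 0 0 -6;0 0 0 0 0 -6;0 0 0 0 0 -6;0 0 0 0 0 -6;0 0 0 0 0 -6;0 0 0 0 0 -6;0 0 0 0 0 -6;0 0 0 0 0 -6'
python3 -m handwheel '0 0 0 0 0 0;0 0 0 0 0 0;0 0 0 0 0 0'
```

```text
clock: 4.92
ee_pos: [0.491, -0.3961, 0.1312]
tool_rot: [-0.001, 0.273, 0.962, -0.001]
wrist_force: [-8.2, -12.9, -10.9]
finger_gap: 0.0127
finger_force: 59.3
clock: 5.17
ee_pos: [0.491, -0.3962, 0.1312]
tool_rot: [-0.001, 0.275, 0.961, -0.001]
wrist_force: [-8.0, -13.4, -11.8]
finger_gap: 0.0128
finger_force: 59.3
```

```bash
python3 -m handwheel '0 0 .004 0 0 0;0 0 .004 0 0 0;0 0 .002 0 0 0;0 0 0 0 0 0;0 0 0 0 0 0'
python3 -m handwheel '0 0 0 0 0 0;0 0 0 0 0 0;0 0 0 0 0 0;0 0 0 0 0 0;0 0 0 0 0 0;0 0 0 0 0 0;0 0 0 0 0 0;0 0 0 0 0 0' 1
python3 -m handwheel '0 0 -.02 0 0 0;0 0 -.03 0 0 0;0 0 -.03 0 0 0;0 0 -.02 0 0 0;0 0 0 0 0 0'
python3 - <<'E'
from h import *
f=frame("wrist","w2"); goto((0,0,0)); o=robot.get_obs()
f=frame("top","top2",(250,200,450,290),4)
E
```

```text
clock: 5.58
ee_pos: [0.491, -0.3964, 0.1222]
tool_rot: [-0.001, 0.275, 0.961, -0.001]
wrist_force: [-11.0, -10.1, 2.9]
finger_gap: 0.0132
finger_force: 61.3
clock: 6.25
ee_pos: [0.4927, -0.3952, 0.1218]
tool_rot: [-0.0, 0.275, 0.961, 0.0]
wrist_force: [1.0, -0.1, 0.6]
finger_gap: 0.0857
finger_force: 0.0
clock: 6.67
ee_pos: [0.4944, -0.3967, 0.2264]
tool_rot: [0.003, 0.275, 0.961, -0.001]
wrist_force: [1.7, -1.1, 0.2]
finger_gap: 0.0856
finger_force: 0.0
tool shift mm [629.5  75.  221.5]
tcp [ 0.4938 -0.3961  0.2242] x [-0.849  0.529 -0.004] y [ 0.529  0.849 -0.001]
```

View pics/w2.png

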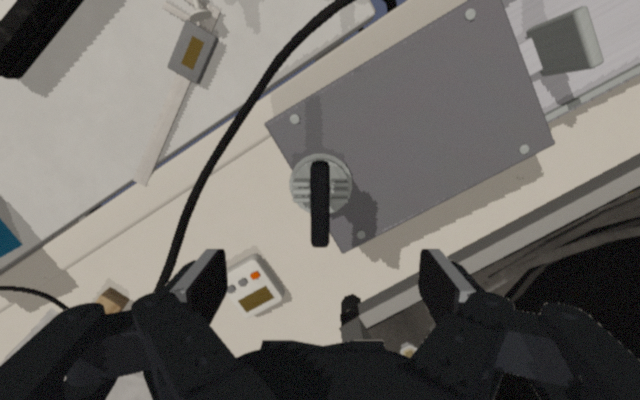

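The handle (320,205) stays turned in the notch. The tab is visible at (570,40), and the guard screws are at (295,119), (362,234), (470,14) and (525,149).

Run:
```python
from h import *
f=robot.grab_frame("wrist")
S=px2pt(f,[[295,119],[362,234],[470,14],[525,149]],.07)[:,:2]; print(S.round(4))
for a,b in((0,2),(1,3)): d=S[b]-S[a]; print("y-axis yaw off",np.degrees(np.arctan2(-d[0],d[1])))
for a,b in((0,1),(2,3)): d=S[b]-S[a]; print("x-axis yaw",np.degrees(np.arctan2(d[1],d[0])))
t=robot.grab_frame("top"); cv2.imwrite("pics/tab.png",cv2.resize(t["color"][220:280,260:345,::-1],None,fx=9,fy=9,interpolation=cv2.INTER_NEAREST))
print(px2pt(t,[[320.8,247.7],[320,239.6],[322,256.5]],.083).round(4))
```

```text
[[ 0.4279 -0.383 ]
 [ 0.5544 -0.3872]
 [ 0.4341 -0.2146]
 [ 0.5616 -0.2191]]
y-axis yaw off -2.1139055542440084
y-axis yaw off -2.4403262008389355
x-axis yaw -1.9297043122541966
x-axis yaw -1.999451852300153
[[ 0.501  -0.1479  0.083 ]
 [ 0.5254 -0.146   0.083 ]
 [ 0.4746 -0.1509  0.083 ]]
```

View pics/tab.png

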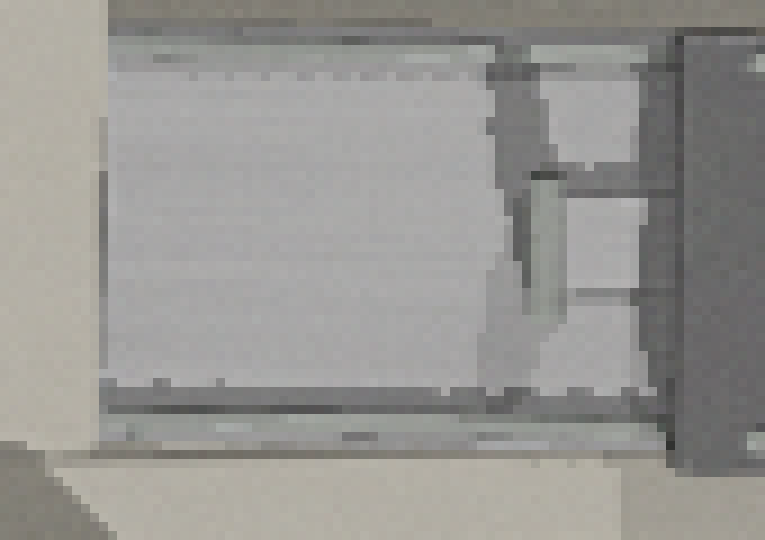

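The close view shows the tab's top as a light strip at crop (548,247), which is full-frame px (320.9,247.4), or world (0.501,-0.148). Its 12 mm thickness and the gap to the guard match the description. Next I'll grip it across its thickness with the gripper only half open.

```bash
python3 -m handwheel '0 0 0 0 0 -6;0 0 0 0 0 -6;0 0 0 0 0 -6;0 0 0 0 0 -6;0 0 0 0 0 -6' .47
python3 -m handwheel '.0003 .035 0 0 0 0;.0003 .035 0 0 0 0;.0003 .035 0 0 0 0;.0003 .035 0 0 0 0;.0003 .036 0 0 0 0;.0003 .036 0 0 0 0;0 .036 .01 0 0 0;0 0 .035 0 0 0;0 0 .035 0 0 0;0 0 0 0 0 0'
python3 - <<'E'
from h import *
goto((.501,-.148,.056)); print(robot.get_obs()["finger_gap"])
E
```

```text
clock: 7.28
ee_pos: [0.4922, -0.3947, 0.2202]
tool_rot: [-0.001, 0.014, 1.0, 0.001]
wrist_force: [-0.2, 0.5, 0.3]
finger_gap: 0.0401
finger_force: 0.0
clock: 8.12
ee_pos: [0.4956, -0.1452, 0.1362]
tool_rot: [-0.004, 0.016, 1.0, 0.001]
wrist_force: [-3.3, 0.5, -1.4]
finger_gap: 0.0401
finger_force: 0.0
tool shift mm [-6.2 -2.8 80.1]
tcp [ 0.4956 -0.1452  0.1362] x [-0.999  0.033  0.009] y [0.033 0.999 0.003]
0.04008652176161887
```

```bash
python3 -m handwheel '-.003 -.001 .02 0 0 0;-.003 -.001 .02 0 0 0;0 0 .02 0 0 0;0 0 .02 0 0 0;0 0 0 0 0 0;0 0 0 0 0 0'
python3 -m handwheel '0 0 0 0 0 0;0 0 0 0 0 0;0 0 0 0 0 0;0 0 0 0 0 0;0 0 0 0 0 0;0 0 0 0 0 0;0 0 0 0 0 0' 0
```

```text
clock: 8.62
ee_pos: [0.5046, -0.1497, 0.0618]
tool_rot: [-0.001, 0.017, 1.0, 0.0]
wrist_force: [-0.0, 0.1, 0.0]
finger_gap: 0.0401
finger_force: 0.0
clock: 9.2
ee_pos: [0.506, -0.1471, 0.0635]
tool_rot: [0.001, 0.018, 1.0, 0.001]
wrist_force: [5.9, 35.8, 13.9]
finger_gap: 0.0108
finger_force: 62.4
```

```bash
python3 -m handwheel '0 .015 0 0 0 0;0 .02 0 0 0 0;0 .02 0 0 0 0;0 .02 0 0 0 0;0 .02 0 0 0 0;0 .02 0 0 0 0;0 .02 0 0 0 0;0 .02 0 0 0 0;0 .02 0 0 0 0;0 .015 0 0 0 0'
python3 -m handwheel '0 .005 0 0 0 0;0 0 0 0 0 0;0 0 0 0 0 0'
```

```text
clock: 10.03
ee_pos: [0.5135, 0.0415, 0.0636]
tool_rot: [0.002, 0.017, 1.0, 0.0]
wrist_force: [3.3, -3.9, 3.7]
finger_gap: 0.0106
finger_force: 61.8
clock: 10.28
ee_pos: [0.5136, 0.0458, 0.0635]
tool_rot: [0.002, 0.017, 1.0, 0.0]
wrist_force: [1.7, 2.6, 12.4]
finger_gap: 0.0108
finger_force: 63.0
```

```bash
python3 -m handwheel '0 .002 0 0 0 0;0 .002 0 0 0 0;0 .002 0 0 0 0;0 0 0 0 0 0;0 0 0 0 0 0'
```

```text
clock: 10.7
ee_pos: [0.5137, 0.0486, 0.0634]
tool_rot: [0.002, 0.017, 1.0, -0.001]
wrist_force: [1.3, -36.0, 15.8]
finger_gap: 0.011
finger_force: 63.5
```

```bash
python3 -m handwheel '0 -.005 0 0 0 0;0 0 0 0 0 0;0 0 0 0 0 0;0 0 0 0 0 0;0 0 0 0 0 0;0 0 0 0 0 0;0 0 0 0 0 0;0 0 0 0 0 0' 1
python3 -m handwheel '0 0 -.03 0 0 0;0 0 -.03 0 0 0;0 .01 -.035 0 0 0;0 .01 -.035 0 0 0;0 .01 -.035 0 0 0;0 .015 -.035 0 0 0;0 .015 -.035 0 0 0;0 0 0 0 0 0;0 0 0 0 0 0;0 0 0 0 0 0'
python3 - <<'E'
from h import *
goto((.5,.1,.3))
f=frame("wrist","w3"); np.save("w3.npy",dict(f),allow_pickle=True)
E
```

```text
clock: 11.37
ee_pos: [0.5119, 0.0465, 0.0618]
tool_rot: [-0.0, 0.017, 1.0, 0.0]
wrist_force: [-0.2, -0.4, 0.6]
finger_gap: 0.0852
finger_force: 0.0
clock: 12.2
ee_pos: [0.5136, 0.1064, 0.2965]
tool_rot: [-0.0, 0.017, 1.0, -0.0]
wrist_force: [0.0, -0.6, 1.0]
finger_gap: 0.0855
finger_force: 0.0
tool shift mm [13.4 -6.8 -3.5]
tcp [0.5136 0.1064 0.2965] x [-0.999  0.033  0.   ] y [ 0.033  0.999 -0.   ]
```

View pics/w3.png

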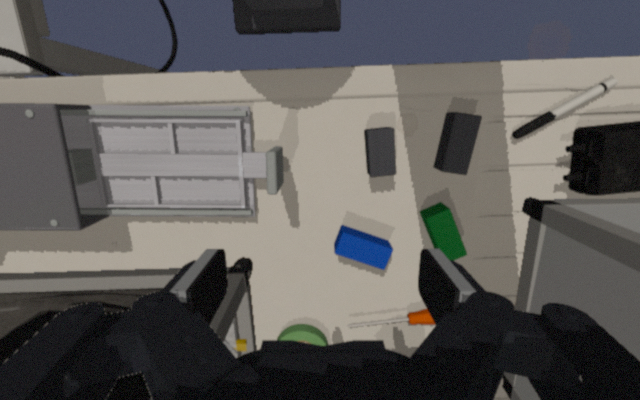

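The wrist view shows the carriage fully out, with four slots. The near row spans (92–242,138) with its divider at x=173, and the far row spans (100–247,190) with its divider at x=156. The tab is at (275,170). The dark bars are at (380,151) and (458,142), with blue at (363,248) and green at (443,231). The brief gave guard-side slot_90 and slot_60, and tab-side slot_75 and slot_105.

```bash
cat >> h.py <<'E'
def bars(f,roi,thr=75):
    c=f["color"].astype(int); m=((c.max(2)<thr)&(c.max(2)-c.min(2)<22)).astype(np.uint8)
    k=np.zeros_like(m); k[roi[1]:roi[3],roi[0]:roi[2]]=1; m=cv2.morphologyEx(m*k,cv2.MORPH_OPEN,np.ones((3,3)))
    n,l,s,ce=cv2.connectedComponentsWithStats(m)
    for i in range(1,n):
        if s[i,4]<250: continue
        p=np.argwhere(l==i)[:,::-1].astype(float)
        print("blob",s[i])
        for z in (.034,):
            P=px2pt(f,p,z)[:,:2]*1000; r=cv2.minAreaRect(P.astype(np.float32))
            print(" z",z,np.round(r[0],1),np.round(r[1],1),round(r[2],1))
        print(" brightness pctl",np.percentile(f["color"].max(2)[l==i],[5,25,50,75,95]))
E
python3 - <<'E'
from h import *
f=np.load("w3.npy",allow_pickle=True).item()
bars(f,(340,90,500,200),85)
g=cv2.cvtColor(f["color"],cv2.COLOR_RGB2GRAY)
print(g[145,355:405]); print(g[115:185,380]); print(g[150,430:485]); 
for n,r in (("near",138),("far",190)):
    print(n, g[r,85:300:1])
print("col130",g[95:225,130]); print("col210",g[95:225,210])
print("cam",f["position"])
E
```

```text
blob [ 434  112   47   63 2120]
 z 0.034 [488.6 275.8] [44.5 74.7] 79.9
 brightness pctl [25. 38. 43. 45. 62.]
blob [ 365  128   30   49 1333]
 z 0.034 [496.6 180.4] [60.1 35.5] 3.9
 brightness pctl [43. 61. 63. 65. 69.]
[165 163 166 165 166 163 165 166 163 150  93  39  37  50  61  63  63  65
  63  64  60  60  64  59  61  62  62  61  61  62  64  65  64  63  65  59
  62  64  66  93 130 151 163 166 164 166 166 166 165 155]
[149 150 150 148 151 148 149 148 149 148 146 135 109  70  59  59  60  64
  63  61  66  61  65  64  62  62  61  62  62  61  62  63  62  63  63  60
  65  60  59  66  61  64  66  62  62  64  62  61  64  61  61  64  60  64
  62  59  63  64  65  64  70  88 111 117 116 117 120 119 118 120]
[117 120 119 114 117 118 106  71  32  23  23  27  21  23  24  26  29  43
  42  37  37  41  41  39  48  41  41  47  40  45  39  41  40  41  44  44
  42  44  43  41  39  45  64  94 116 117 117 117 119 119 120 121 121 119
 121]
near [ 85  88  85  83  85  85  88  88  81  75  74  75  76  85  87  91 113 143
 155 154 153 154 154 154 152 155 156 154 154 156 155 156 156 156 155 155
 154 154 154 1
[... 2000 characters left out ...]
53 153 152 152 153 151 147 143 134
 125 131 149 141 112  88 104 132 137 136 136 124 112 111 116 120 116 120
 124 140 160 166]
col210 [166 164 163 164 157 147 133 114 126 144 147 145 142 139 132 127 132 133
 137 133 119  93  94 106 131 146 154 141 118 110 112 113 119 132 146 151
 148 148 147 147 147 151 150 149 149 146 145 145 147 149 150 149 149 146
 144 137 132 132 129 134 147 155 154 153 152 148 150 152 152 152 151 153
 154 155 153 153 156 155 153 150 143 120 108 110 130 147 154 151 153 152
 151 153 152 151 152 154 153 154 155 153 152 151 153 154 150 143 138 133
 130 130 144 150 139  99  88 112 133 135 136 129 110 113 117 118 119 120
 123 138 159 166]
cam [0.44719477 0.10942087 0.43901297]
```

Run:
```python
from h import *
f=np.load("w3.npy",allow_pickle=True).item()
u=np.array([-.037,.9993]); v=np.array([.9993,.037]); # frame axes approx yaw -2.1: y=(.037,.9993)
y=np.array([.037,.9993]); x=np.array([.9993,-.037])
for n,uv in dict(nG=(101,138),nD0=(172.5,138),nD1=(176.5,138),nE0=(242,138),nE1=(246,138),fG=(110,190),fD0=(156.5,190),fD1=(160.5,190),fE0=(244.5,190),fE1=(249,190)).items():
    print(n,[ (P@y).round(4) for P in px2pt(f,uv,.026)[:,:2]],[ (P@y).round(4) for P in px2pt(f,uv,.018)[:,:2]])
for c in (130,210):
  for r in (116,128,151,155,176,203,207):
    print(c,r,(px2pt(f,(c,r),.026)[:,:2]@x).round(4))
```

```text
nG [np.float64(-0.1549)] [np.float64(-0.1604)]
nD0 [np.float64(-0.0642)] [np.float64(-0.0679)]
nD1 [np.float64(-0.0591)] [np.float64(-0.0627)]
nE0 [np.float64(0.024)] [np.float64(0.0221)]
nE1 [np.float64(0.0291)] [np.float64(0.0272)]
fG [np.float64(-0.1551)] [np.float64(-0.1605)]
fD0 [np.float64(-0.0935)] [np.float64(-0.0977)]
fD1 [np.float64(-0.0882)] [np.float64(-0.0923)]
fE0 [np.float64(0.0231)] [np.float64(0.0211)]
fE1 [np.float64(0.0291)] [np.float64(0.0272)]
130 116 [0.4466]
130 128 [0.4612]
130 151 [0.49]
130 155 [0.4952]
130 176 [0.5226]
130 203 [0.5594]
130 207 [0.5649]
210 116 [0.4463]
210 128 [0.4609]
210 151 [0.4897]
210 155 [0.4949]
210 176 [0.5223]
210 203 [0.559]
210 207 [0.5646]
```

```bash
python3 -m handwheel '-.005 -.0275 .026 0 0 0;-.005 -.0275 .026 0 0 0;-.005 -.0275 .026 0 0 0;-.005 -.0275 .026 0 0 0;-.005 -.0275 .026 0 0 0;0 0 0 0 0 0;0 0 0 0 0 0;0 0 0 0 0 0'
python3 - <<'E'
from h import *
f=frame("wrist","w4"); np.save("w4.npy",dict(f),allow_pickle=True); print(f["position"])
E
```

```text
clock: 12.92
ee_pos: [0.5337, -0.032, 0.1661]
tool_rot: [-0.001, 0.018, 1.0, 0.0]
wrist_force: [0.4, 0.3, 0.9]
finger_gap: 0.0854
finger_force: 0.0
[ 0.46748631 -0.02895725  0.30877164]
```

View pics/w4.png

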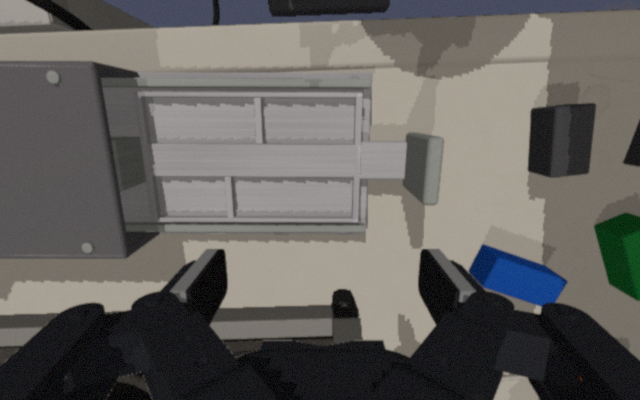

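The rims show up now as thin bright strips. The near divider is at about (259,118), the far divider at (230,198), the tab-end rim at x≈359, the guard-end rim at x≈145–155, and the middle rib spans rows 144–178.

Run:
```python
from h import *
f=np.load("w4.npy",allow_pickle=True).item()
g=cv2.cvtColor(f["color"],cv2.COLOR_RGB2GRAY).astype(int)
def seg(a,o):
    d=np.diff(a.astype(int)); print([(i+o,int(d[i])) for i in range(len(d)) if abs(d[i])>7])
for r in (112,125): print("near",r); seg(g[r-1:r+2].mean(0)[130:380],130)
for r in (192,204): print("far",r); seg(g[r-1:r+2].mean(0)[130:380],130)
for c in (200,310): print("col",c); seg(g[:,c-1:c+2].mean(1)[70:240],70)
```

```text
near 112
[(149, 18), (150, 19), (151, 8), (254, 8), (259, -11), (260, -34), (261, -21), (262, 22), (263, 32), (264, 9), (353, -15), (355, 22), (360, -14), (361, -35), (362, -10), (363, 25), (364, 24), (365, 9), (368, -14), (369, -18), (371, 33)]
near 125
[(153, 19), (154, 30), (155, 10), (255, 8), (260, -19), (261, -38), (262, -12), (263, 23), (264, 32), (265, 8), (352, -8), (353, -16), (354, 14), (355, 12), (360, -16), (363, 9), (368, -15), (369, -11), (370, 10), (371, 15)]
far 192
[(157, 10), (162, 19), (163, 32), (164, 10), (230, -21), (231, -36), (232, -19), (233, 9), (234, 19), (235, 29), (236, 18), (350, -8), (351, -17), (352, 8), (353, 12), (357, -9), (358, -30), (360, 27), (361, 14), (365, -16), (366, -21)]
far 204
[(164, 18), (165, 33), (166, 11), (231, -23), (232, -35), (233, -14), (234, 8), (235, 10), (236, 23), (237, 26), (350, -11), (351, -21), (352, 17), (353, 9), (357, -13), (358, -26), (359, 12), (360, 25), (365, -17), (367, 29), (368, 8)]
col 200
[(71, 8), (84, -9), (85, -25), (86, -19), (90, 22), (91, 22), (92, 12), (94, -9), (95, -15), (96, -19), (102, 14), (103, 20), (104, 10), (143, 8), (175, -21), (176, -13), (179, 10), (180, 20), (181, 10), (214, -8), (215, -11), (216, 10), (217, 15), (220, -18), (221, -39), (222, -19), (223, 21), (224, 29), (225, 15), (230, -9), (231, -14)]
col 310
[(70, 21), (71, 8), (78, -9), (85, -15), (86, -24), (90, 15), (91, 27), (92, 16), (95, -14), (96, -23), (105, 14), (106, 17), (138, -9), (144, 15), (175, -14), (176, -26), (180, 19), (181, 19), (217, 12), (218, 17), (220, -15), (221, -40), (222, -29), (223, 12), (224, 29), (225, 19), (230, -11), (231, -11)]
```

Run:
```python
from h import *
f=np.load("w4.npy",allow_pickle=True).item()
y=np.array([.037,.9993]); x=np.array([.9993,-.037])
def Y(u,v): return (px2pt(f,(u,v),.026)[0,:2]@y).round(4)
def X(u,v): return (px2pt(f,(u,v),.026)[0,:2]@x).round(4)
print("75:",Y(260.3,112),Y(261,125),Y(354.5,112),Y(354,125)," near div left",Y(254.8,112))
print("far div right",Y(231.5,192),Y(232.2,204),"tabE",Y(352,192),Y(351.5,204))
for c in (200,310): print([X(c,r) for r in (96,144,176,216)])
# check angle: rim lines
P=px2pt(f,[[150,96],[350,96]],.026); print(np.degrees(np.arctan2(P[1,0]-P[0,0],P[1,1]-P[0,1])))
```

```text
75: -0.0643 -0.0642 0.0159 0.0158  near div left -0.069
far div right -0.0939 -0.0941 tabE 0.0156 0.0154
[np.float64(0.4537), np.float64(0.4936), np.float64(0.522), np.float64(0.5596)]
[np.float64(0.4536), np.float64(0.4935), np.float64(0.5219), np.float64(0.5595)]
2.0427756312156427
```

Slot rims check out: slot_75 measures 80.2 mm and slot_105 measures 109.5 mm. The centres are slot_75 ≈ (.4725,-.0417) and slot_60 ≈ (.5355,-.1514). The two bars are the 60 (blob 60.1 mm) and the 75 (74.7 mm). I'll go over the 60 bar for a closer measurement.

```bash
python3 -m handwheel '.003 .0355 -.005 0 0 0;.003 .0355 0 0 0 0;.003 .0355 0 0 0 0;.003 .0355 0 0 0 0;.003 .0355 0 0 0 0;.003 .0355 0 0 0 0;0 0 0 0 0 0;0 0 0 0 0 0;0 0 0 0 0 0'
python3 - <<'E'
from h import *
f=frame("wrist"); cv2.imwrite("pics/w5.png",f["color"][:260,150:,::-1]); np.save("w5.npy",dict(f),allow_pickle=True); print(f["position"])
print(pt2px(f,[[.4966,.1804,.034],[.489,.279,.034]]))
bars(f,(230,30,560,240),85); goto((.4966,.181,.01))
E
```

```text
clock: 13.72
ee_pos: [0.5233, 0.1823, 0.1724]
tool_rot: [0.0, 0.016, 1.0, 0.0]
wrist_force: [0.1, -0.2, 0.0]
finger_gap: 0.0854
finger_force: 0.0
[0.4567405  0.18525429 0.31487998]
[[318.16062135 160.23223157]
 [431.01763391 147.85264819]]
blob [ 399  102   64   90 4049]
 z 0.034 [488.8 277.4] [41.6 74.4] 79.8
 brightness pctl [27. 41. 44. 47. 57.]
blob [508 103  52  38 796]
 z 0.034 [471.  366.1] [13.2 47.6] 29.5
 brightness pctl [18.   26.   30.   35.   65.25]
blob [ 299  125   44   70 2519]
 z 0.034 [496.6 183.1] [59.5 33.2] 4.2
 brightness pctl [61. 64. 66. 67. 71.]
blob [521 222  39  18 540]
 z 0.034 [569.2 386. ] [35.7 16.9] 88.1
 brightness pctl [ 8.95 15.   20.   25.   59.  ]
tool shift mm [ 26.9  -1.5 162.3]
tcp [0.5234 0.1816 0.1723] x [-0.999  0.033 -0.001] y [0.033 0.999 0.   ]
```

View pics/w5.png

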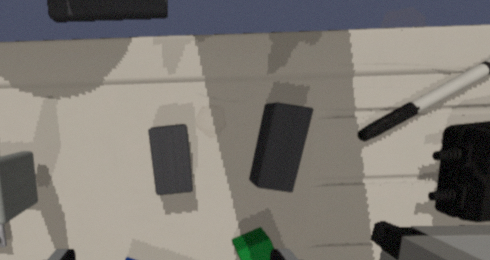

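The 60 bar is at crop (171,159), 59.5×33.2 mm, with no neighbours inside the finger sweep. I'll grasp it now.

```bash
python3 -m handwheel '.009 0 .02 0 0 0;.009 0.0007 .03 0 0 0;.0088 0 .03 0 0 0;0 0 .03 0 0 -6.1;0 0 .03 0 0 0;0 0 .02 0 0 0;0 0 0 0 0 0;0 0 0 0 0 0'
python3 -m handwheel '0 0 0 0 0 0;0 0 0 0 0 0;0 0 0 0 0 0;0 0 0 0 0 0;0 0 0 0 0 0;0 0 0 0 0 0;0 0 0 0 0 0;0 0 0 0 0 0' 0
```

```text
clock: 14.43
ee_pos: [0.4964, 0.1822, 0.0116]
tool_rot: [-0.001, -0.036, 0.999, -0.0]
wrist_force: [-0.3, -0.2, 0.3]
finger_gap: 0.0853
finger_force: 0.0
clock: 15.1
ee_pos: [0.4975, 0.1833, 0.013]
tool_rot: [0.001, -0.036, 0.999, 0.0]
wrist_force: [-2.1, -1.2, 17.1]
finger_gap: 0.0327
finger_force: 59.3
```

```bash
python3 -m handwheel '0 0 -.01 0 0 0;0 0 -.03 0 0 0;0 0 -.03 0 0 0;0 0 -.03 0 0 0;0 0 -.03 0 0 0;0 0 -.03 0 0 0;0 0 0 0 0 0'
python3 -m handwheel '0 0 0 0 0 6.88;0 0 0 0 0 6.88;0 0 0 0 0 6.88;0 0 0 0 0 6.88;0 0 0 0 0 6.88;0 0 0 0 0 6.88;0 0 0 0 0 6.88'
python3 -m handwheel '0 0 0 0 0 6.88;0 0 0 0 0 6.88;0 0 0 0 0 6.88;0 0 0 0 0 6.88;0 0 0 0 0 6.88;0 0 0 0 0 6.88;0 0 0 0 0 6.88;0 0 0 0 0 0;0 0 0 0 0 0'
python3 - <<'E'
from h import *
goto((.5355,-.1514,.17))
f=frame("wrist"); bars(f,(200,100,440,330),90)
E
```

```text
clock: 15.68
ee_pos: [0.4994, 0.184, 0.1777]
tool_rot: [0.004, -0.036, 0.999, 0.001]
wrist_force: [1.8, 0.8, -0.4]
finger_gap: 0.0331
finger_force: 60.8
clock: 16.27
ee_pos: [0.4965, 0.1831, 0.172]
tool_rot: [-0.0, 0.377, 0.926, -0.0]
wrist_force: [-0.4, 0.1, -0.9]
finger_gap: 0.0328
finger_force: 60.7
clock: 17.02
ee_pos: [0.4966, 0.1831, 0.172]
tool_rot: [-0.0, 0.719, 0.695, 0.0]
wrist_force: [0.5, -0.1, -1.1]
finger_gap: 0.0327
finger_force: 60.7
tool shift mm [-333.    50.2    2. ]
tcp [0.4966 0.1831 0.172 ] x [0.034 0.999 0.   ] y [ 0.999 -0.034  0.   ]
blob [ 200  139   23  102 1678]
 z 0.034 [396.2 185.1] [94.7 20.5] 82.3
 brightness pctl [51. 55. 63. 67. 73.]
blob [  200   191   240   139 17199]
 z 0.034 [490.8 110.7] [144.4 243.4] 88.0
 brightness pctl [25. 31. 45. 54. 75.]
```

```bash
python3 -m handwheel '-.037 .0056 0 0 0 0;-.037 .0056 0 0 0 0;-.037 .0056 0 0 0 0;-.037 .0056 0 0 0 0;-.037 .0056 0 0 0 0;-.037 .0056 0 0 0 0;-.037 .0056 0 0 0 0;-.037 .0056 0 0 0 0;-.037 .0056 0 0 0 0;0 0 0 0 0 0'
python3 -m handwheel '0 0 .03 0 0 0;0 0 .03 0 0 0;0 0 .03 0 0 0;0 0 .017 0 0 0;0 0 0 0 0 0;0 0 0 0 0 0'
python3 - <<'E'
from h import *
goto((.5355,-.1514,.03))
f=frame("wrist","w6"); np.save("w6.npy",dict(f),allow_pickle=True)
E
```

```text
clock: 17.9
ee_pos: [0.5356, -0.1574, 0.1721]
tool_rot: [0.001, 0.72, 0.694, 0.0]
wrist_force: [-0.7, -0.1, -2.1]
finger_gap: 0.0328
finger_force: 60.7
clock: 18.4
ee_pos: [0.5341, -0.1513, 0.0644]
tool_rot: [-0.001, 0.72, 0.694, -0.0]
wrist_force: [0.8, 0.9, -0.7]
finger_gap: 0.0328
finger_force: 60.7
tool shift mm [-0.1  1.5 34.4]
tcp [ 0.5341 -0.1513  0.0644] x [0.035 0.999 0.001] y [ 0.999 -0.035 -0.002]
```

View pics/w6.png

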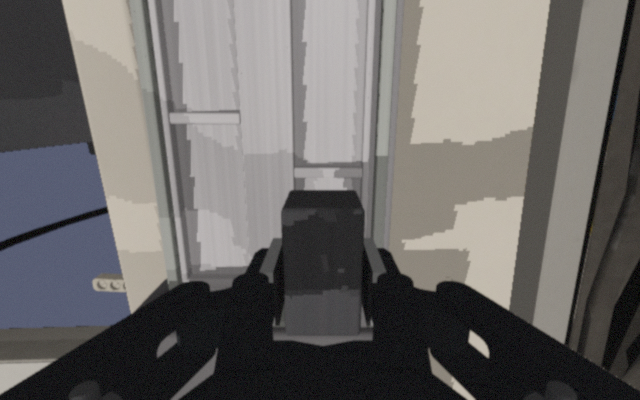

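The held 60 bar's +y end shows its bottom edge at row 191 (x 288–361) and top edge at row 208. The divider strip is at rows 166–177, and the slot's sides at row 185 are x≈293 and x≈365.

Run:
```python
from h import *
f=np.load("w6.npy",allow_pickle=True).item()
y=np.array([.037,.9993]); x=np.array([.9993,-.037])
g=cv2.cvtColor(f["color"],cv2.COLOR_RGB2GRAY).astype(int)
def seg(a,o):
    d=np.diff(a); print([(i+o,int(d[i])) for i in range(len(d)) if abs(d[i])>6])
seg(g[150:225,318:330].mean(1),150); seg(g[182:187].mean(0)[270:390],270); seg(g[194:200].mean(0)[270:390],270);seg(g[210:225].mean(0)[270:390],270)
def q(u,v,z): P=px2pt(f,(u,v),z)[0,:2]; return (P@x).round(4),(P@y).round(4)
zb=.0514
print("bar bottom end",q(288,191.5,zb),q(361,191.5,zb)," top end",q(283,208,zb+.034),q(363,208,zb+.034))
print("divider",q(325,177,.026),q(325,167,.026),"slot sides",q(293,185,.026),q(365,185,.026), q(362,185,.026))
```

```text
[(161, -14), (162, -27), (163, -21), (164, -8), (166, 23), (167, 31), (168, 15), (188, -18), (189, -53), (190, -51), (191, -12)]
[(292, -26), (293, -29), (295, 10), (303, 16), (304, 28), (305, 6), (341, -8), (342, -25), (343, -12), (350, -6), (351, -13), (359, -9), (361, 18), (362, 13), (367, -8), (371, -7), (372, -23), (373, -8), (374, 13), (375, 19), (376, 14), (386, 10)]
[(285, -15), (286, -31), (287, -39), (288, -23), (289, -6), (356, 12), (357, 19), (358, 15), (360, 10), (361, 17), (362, 9), (367, -8), (371, -14), (372, -16), (374, 21), (375, 16), (385, 6), (386, 6)]
[(279, -12), (280, -40), (281, -27), (363, 33), (364, 35), (366, -9), (370, -14), (371, -16), (373, 19), (374, 17), (384, 6)]
bar bottom end (np.float64(0.5216), np.float64(-0.1021)) (np.float64(0.5581), np.float64(-0.1021))  top end (np.float64(0.5232), np.float64(-0.1006)) (np.float64(0.5549), np.float64(-0.1006))
divider (np.float64(0.5402), np.float64(-0.0996)) (np.float64(0.5402), np.float64(-0.0939)) slot sides (np.float64(0.5218), np.float64(-0.1044)) (np.float64(0.5634), np.float64(-0.1043)) (np.float64(0.5616), np.float64(-0.1043))
```

```bash
python3 -m handwheel '0 .0015 .01 0 0 0;0 0 .008 0 0 0;0 0 .006 0 0 0;0 0 .004 0 0 0;0 0 .003 0 0 0;0 0 0 0 0 0;0 0 0 0 0 0'
```

```text
clock: 19.03
ee_pos: [0.536, -0.1516, 0.0337]
tool_rot: [-0.0, 0.72, 0.694, -0.0]
wrist_force: [-0.1, 0.0, -1.4]
finger_gap: 0.033
finger_force: 60.7
```

```bash
python3 -m handwheel '0 0 .002 0 0 0;0 0 .0015 0 0 0;0 0 0 0 0 0;0 0 0 0 0 0'
python3 -m handwheel '0 0 0 0 0 0;0 0 0 0 0 0;0 0 0 0 0 0;0 0 0 0 0 0;0 0 0 0 0 0;0 0 0 0 0 0;0 0 0 0 0 0;0 0 0 0 0 0' .7
python3 -m handwheel '0 0 -.02 0 0 0;0 0 -.03 0 0 0;0 0 -.03 0 0 0;0 0 -.03 0 0 0;0 0 -.03 0 0 0;0 0 0 0 0 0;0 0 0 0 0 0;0 0 0 0 0 0'
python3 - <<'E'
from h import *
f=frame("wrist","w7",(200,60,460,290),2); np.save("w7.npy",dict(f),allow_pickle=True)
bars(f,(260,100,380,290),90)
f=frame("top"); np.save("t7.npy",dict(f),allow_pickle=True); bars(f,(165,225,240,275),80)
E
```

```text
clock: 19.37
ee_pos: [0.5364, -0.1517, 0.031]
tool_rot: [0.0, 0.72, 0.694, 0.0]
wrist_force: [-1.0, 1.3, 10.3]
finger_gap: 0.033
finger_force: 62.1
clock: 20.03
ee_pos: [0.5361, -0.1516, 0.0303]
tool_rot: [-0.0, 0.72, 0.694, -0.0]
wrist_force: [-0.3, -0.1, 1.0]
finger_gap: 0.0598
finger_force: 0.0
clock: 20.7
ee_pos: [0.5358, -0.1515, 0.17]
tool_rot: [-0.0, 0.72, 0.694, -0.0]
wrist_force: [-0.2, 0.8, -1.1]
finger_gap: 0.0596
finger_force: 0.0
blob [304 155  39  10 286]
 z 0.034 [ 536.9 -122.7] [33.2  7.8] 2.2
 brightness pctl [44. 49. 64. 79. 88.]
blob [178 241  17  25 338]
 z 0.034 [489.7 275.9] [43.6 77.7] 79.7
 brightness pctl [24.   39.   44.   47.   61.15]
```

View pics/w7.png

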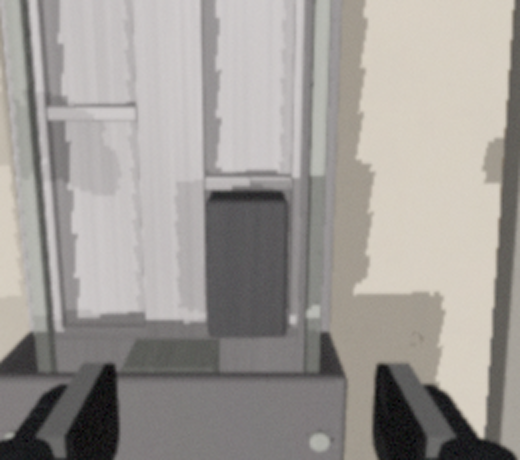

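The 60 bar lies flat in its slot, between the divider strip and the guard. The contact height of 0.031 m is as predicted. Now the 75 bar.

```bash
python3 -m handwheel '.039 -.0037 0 0 0 0;.039 -.0037 0 0 0 0;.039 -.0037 0 0 0 0;.039 -.0037 0 0 0 0;.039 -.0037 0 0 0 0;.039 -.0037 0 0 0 0;.039 -.0037 0 0 0 0;.039 -.0037 0 0 0 0;.039 -.0037 0 0 0 0;.039 -.0037 0 0 0 0' 1
python3 -m handwheel '.039 -.0037 0 0 0 0;0 0 0 0 0 -6.83;0 0 0 0 0 -6.83;0 0 0 0 0 -6.83;0 0 0 0 0 -6.83;0 0 0 0 0 -6.83;0 0 0 0 0 -6.83;0 0 0 0 0 -6.83;0 0 0 0 0 -6.83'
python3 -m handwheel '0 0 0 0 0 -6.83;0 0 0 0 0 -6.83;0 0 0 0 0 -6.83;0 0 0 0 0 -6.83;0 0 0 0 0 0;0 0 0 0 0 0'
python3 - <<'E'
from h import *
f=frame("wrist","w8",(180,50,460,260),2); bars(f,(250,60,400,260),85); goto((.489,.278,.01))
E
```

```text
clock: 21.63
ee_pos: [0.5127, 0.2413, 0.1691]
tool_rot: [-0.0, 0.72, 0.694, -0.001]
wrist_force: [0.8, 0.1, -0.5]
finger_gap: 0.0854
finger_force: 0.0
clock: 22.38
ee_pos: [0.511, 0.2783, 0.1689]
tool_rot: [-0.001, 0.319, 0.948, -0.001]
wrist_force: [0.6, 0.2, 0.1]
finger_gap: 0.0853
finger_force: 0.0
clock: 22.88
ee_pos: [0.5112, 0.2784, 0.1693]
tool_rot: [-0.001, 0.091, 0.996, -0.0]
wrist_force: [-0.1, 0.1, -0.2]
finger_gap: 0.0855
finger_force: 0.0
blob [ 302  122   40   86 3255]
 z 0.034 [489.  282.2] [33.5 74.8] 79.3
 brightness pctl [44.  47.  48.  50.  61.3]
tool shift mm [ 21.6  -4.4 159.5]
tcp [0.5113 0.2785 0.1695] x [-0.983  0.182  0.001] y [ 0.182  0.983 -0.001]
```

View pics/w8.png

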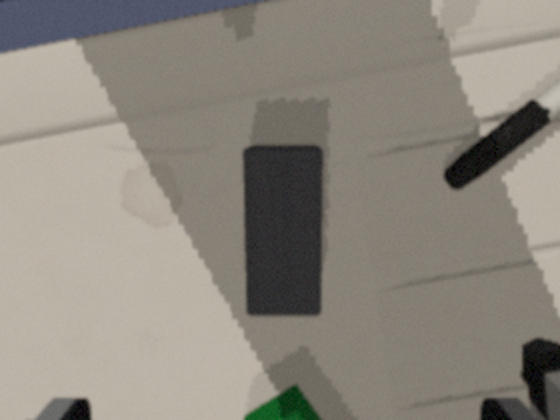

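The 75 bar is at crop (284,230), 74.8×33.5 mm and square to the tool. The pen and the green block are clear of the fingers.

```bash
python3 -m handwheel '.0113 -.0005 .02 0 0 0;.0113 0 .03 0 0 0;0 0 .03 0 0 0;0 0 .03 0 0 0;0 0 .03 0 0 0;0 0 .019 0 0 0;0 0 0 0 0 0;0 0 0 0 0 0'
python3 -m handwheel '0 0 0 0 0 0;0 0 0 0 0 0;0 0 0 0 0 0;0 0 0 0 0 0;0 0 0 0 0 0;0 0 0 0 0 0;0 0 0 0 0 0;0 0 0 0 0 0' 0
python3 -m handwheel '0 0 -.01 0 0 0;0 0 -.03 0 0 0;0 0 -.03 0 0 0;0 0 -.03 0 0 0;0 0 -.03 0 0 0;0 0 -.03 0 0 0;0 0 0 0 0 0'
```

```text
clock: 23.6
ee_pos: [0.4886, 0.2818, 0.0106]
tool_rot: [-0.001, 0.09, 0.996, -0.001]
wrist_force: [0.7, 0.6, 0.7]
finger_gap: 0.0854
finger_force: 0.0
clock: 24.27
ee_pos: [0.4898, 0.2824, 0.0125]
tool_rot: [0.001, 0.089, 0.996, 0.0]
wrist_force: [-2.9, -0.7, 14.2]
finger_gap: 0.0329
finger_force: 59.8
clock: 24.85
ee_pos: [0.4918, 0.2835, 0.1775]
tool_rot: [0.003, 0.089, 0.996, 0.002]
wrist_force: [3.1, 1.0, -0.2]
finger_gap: 0.0325
finger_force: 60.8
```

```bash
python3 -m handwheel '0 0 0 0 0 6.81;0 0 0 0 0 6.81;0 0 0 0 0 6.81;0 0 0 0 0 6.81;0 0 0 0 0 6.81;0 0 0 0 0 6.81'
python3 -m handwheel '0 0 0 0 0 6.81;0 0 0 0 0 6.81;0 0 0 0 0 6.81;0 0 0 0 0 6.81;0 0 0 0 0 6.81;0 0 0 0 0 6.81;0 0 0 0 0 0;0 0 0 0 0 0'
python3 - <<'E'
from h import *
goto((.4725,-.0417,.065))
E
```

```text
clock: 25.35
ee_pos: [0.4891, 0.282, 0.1716]
tool_rot: [0.0, 0.434, 0.901, 0.0]
wrist_force: [0.1, -0.7, -2.0]
finger_gap: 0.0327
finger_force: 60.6
clock: 26.02
ee_pos: [0.4891, 0.2821, 0.1715]
tool_rot: [-0.0, 0.718, 0.696, -0.0]
wrist_force: [-0.0, 0.3, -3.3]
finger_gap: 0.0327
finger_force: 60.6
tool shift mm [-324.1   -6.9  106.5]
tcp [0.4891 0.2821 0.1715] x [ 0.03  1.   -0.  ] y [ 1.   -0.03 -0.  ]
```

```bash
python3 -m handwheel '-.036 -.0007 0 0 0 .35;-.036 -.0007 0 0 0 0;-.036 -.0007 0 0 0 0;-.036 -.0007 0 0 0 0;-.036 -.0007 0 0 0 0;-.036 -.0007 0 0 0 0;-.036 -.0007 0 0 0 0;-.036 -.0007 0 0 0 0;-.036 -.0007 0 0 0 0;0 0 0 0 0 0'
python3 -m handwheel '0 0 .03 0 0 0;0 0 .03 0 0 0;0 0 .03 0 0 0;0 0 .0165 0 0 0;0 0 0 0 0 0;0 0 0 0 0 0'
python3 - <<'E'
from h import *
goto((.4725,-.0417,.065))
f=frame("wrist","w9"); np.save("w9.npy",dict(f),allow_pickle=True)
E
```

```text
clock: 26.85
ee_pos: [0.4701, -0.0463, 0.1716]
tool_rot: [0.001, 0.721, 0.693, -0.0]
wrist_force: [0.3, 0.9, -2.2]
finger_gap: 0.0332
finger_force: 60.6
clock: 27.35
ee_pos: [0.4698, -0.0412, 0.0646]
tool_rot: [-0.001, 0.72, 0.694, -0.001]
wrist_force: [0.1, 0.1, -1.7]
finger_gap: 0.0327
finger_force: 60.5
tool shift mm [-0.4  2.7 -0.4]
tcp [ 0.4698 -0.0412  0.0646] x [0.037 0.999 0.   ] y [ 0.999 -0.037 -0.002]
```

View pics/w9.png

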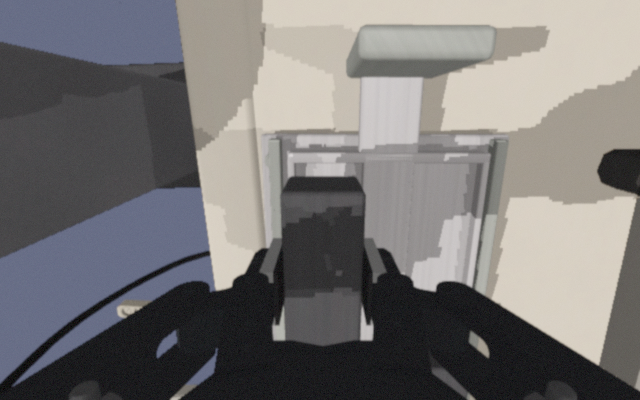

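The 75 bar's +y end has its bottom edge at about row 178, and the tab-end rim strip is at rows 153–162. The bar sits slightly left of the slot, in line with the 2.7 mm offset along y.

Run:
```python
from h import *
f=np.load("w9.npy",allow_pickle=True).item()
y=np.array([.037,.9993]); x=np.array([.9993,-.037])
g=cv2.cvtColor(f["color"],cv2.COLOR_RGB2GRAY).astype(int)
def seg(a,o):
    d=np.diff(a); print([(i+o,int(d[i])) for i in range(len(d)) if abs(d[i])>6])
seg(g[145:210,315:340].mean(1),145); seg(g[168:174].mean(0)[265:500],265); seg(g[182:186].mean(0)[270:390],270)
def q(u,v,z): P=px2pt(f,(u,v),z)[0,:2]; return (P@x).round(4),(P@y).round(4)
zb=.052
for r in (177,178.5): print("bar end",q(288.5,r,zb),q(361,r,zb))
print("rim",q(325,162,.026),q(325,153,.026),"sides",q(290,171,.026),q(363,171,.026))
```

```text
[(145, -12), (146, -19), (147, -8), (151, 27), (152, 34), (153, 16), (163, 10), (174, -15), (175, -44), (176, -60), (177, -25), (190, 6), (191, 10), (192, 8), (206, -6)]
[(268, -10), (278, -11), (279, -29), (280, -24), (282, 21), (286, 23), (287, 26), (288, 6), (292, -13), (293, -32), (294, -19), (295, 9), (296, 6), (304, 16), (305, 28), (306, 6), (343, -16), (344, -23), (345, -8), (354, -10), (355, -9), (360, -7), (361, -7), (362, 12), (363, 18), (364, 8), (468, -12), (469, -6), (475, -12), (476, -9), (480, 8), (481, 16), (482, 16), (483, 7), (486, -8), (487, -28), (488, -26), (491, 8), (492, 14), (493, 13), (494, 8)]
[(270, -6), (278, -8), (279, -23), (280, -30), (282, 14), (283, 7), (284, -13), (285, -24), (286, -23), (287, -7), (357, 7), (358, 16), (359, 20), (360, 8), (361, 7), (362, 21), (363, 15)]
bar end (np.float64(0.4539), np.float64(0.013)) (np.float64(0.4896), np.float64(0.013))
bar end (np.float64(0.4539), np.float64(0.0122)) (np.float64(0.4896), np.float64(0.0122))
rim (np.float64(0.472), np.float64(0.0166)) (np.float64(0.472), np.float64(0.0217)) sides (np.float64(0.452), np.float64(0.0114)) (np.float64(0.4938), np.float64(0.0114))
```

```bash
python3 -m handwheel '0 .002 .01 0 0 0;0 0 .008 0 0 0;0 0 .006 0 0 0;0 0 .004 0 0 0;0 0 .003 0 0 0;0 0 0 0 0 0;0 0 0 0 0 0'
python3 -m handwheel '0 0 .002 0 0 0;0 0 .0015 0 0 0;0 0 0 0 0 0;0 0 0 0 0 0'
```

```text
clock: 27.98
ee_pos: [0.4722, -0.0414, 0.0337]
tool_rot: [-0.0, 0.721, 0.693, -0.0]
wrist_force: [-0.9, 0.1, -2.3]
finger_gap: 0.0329
finger_force: 60.6
clock: 28.32
ee_pos: [0.4726, -0.0414, 0.0305]
tool_rot: [0.0, 0.721, 0.693, 0.0]
wrist_force: [-0.1, 1.0, 2.1]
finger_gap: 0.0326
finger_force: 61.0
```

```bash
python3 -m handwheel '0 0 0 0 0 0;0 0 0 0 0 0;0 0 0 0 0 0;0 0 0 0 0 0;0 0 0 0 0 0;0 0 0 0 0 0;0 0 0 0 0 0;0 0 0 0 0 0' .6
python3 -m handwheel '0 0 -.01 0 0 0;0 0 -.03 0 0 0;0 0 -.03 0 0 0;0 0 -.03 0 0 0;0 0 -.03 0 0 0;.03 .01 0 0 0 0;.03 .01 0 0 0 0;.03 .01 0 0 0 0;.03 .01 0 0 0 0;.03 0 0 0 0 0' 0
python3 -m handwheel '0 0 0 0 0 0;0 0 0 0 0 0;0 0 0 0 0 0'
python3 - <<'E'
from h import *
goto((.512,.11,.06))
f=frame("top","t9",(150,140,430,290),2.8)
E
```

```text
clock: 28.98
ee_pos: [0.4723, -0.0414, 0.0303]
tool_rot: [-0.0, 0.721, 0.693, -0.0]
wrist_force: [-0.0, 0.1, 0.3]
finger_gap: 0.0512
finger_force: 0.0
clock: 29.82
ee_pos: [0.52, 0.1084, 0.1614]
tool_rot: [0.001, 0.721, 0.693, 0.001]
wrist_force: [0.2, -0.5, -1.0]
finger_gap: -0.0001
finger_force: 0.0
clock: 30.07
ee_pos: [0.5179, 0.1068, 0.1607]
tool_rot: [0.0, 0.721, 0.693, -0.0]
wrist_force: [-0.6, -0.3, -0.0]
finger_gap: -0.0001
finger_force: 0.0
tool shift mm [  3.   -6.1 100.7]
tcp [0.5179 0.1068 0.1607] x [ 0.039  0.999 -0.   ] y [ 0.999 -0.039 -0.   ]
```

View pics/t9.png

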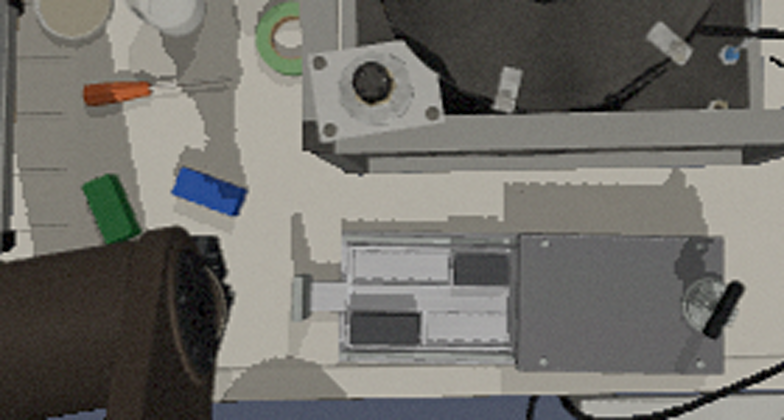

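Both bars lie flat in the right slots, at crop (482,268) and (385,328). The plunger is still turned, and no other bar is on the bench. Now I'll push the tab home with shut fingers.

```bash
python3 -m handwheel '0 -.005 .02 0 0 0;0 0 .03 0 0 0;0 0 .03 0 0 0;0 0 .02 0 0 0;0 0 0 0 0 0;0 0 0 0 0 0'
python3 -m handwheel '-.012 0 0 0 0 0;-.012 0 0 0 0 0;-.01 0 0 0 0 0;-.01 0 0 0 0 0;-.015 0 0 0 0 0;-.018 0 0 0 0 0;-.018 0 0 0 0 0;-.018 0 0 0 0 0;-.018 0 0 0 0 0;-.018 0 0 0 0 0'
python3 -m handwheel '-.018 0 0 0 0 0;-.018 0 0 0 0 0;-.018 0 0 0 0 0;-.015 0 0 0 0 0;-.008 0 0 0 0 0;-.004 0 0 0 0 0;0 0 0 0 0 0;0 0 0 0 0 0'
```

```text
clock: 30.62
ee_pos: [0.5126, 0.1061, 0.0601]
tool_rot: [-0.001, 0.721, 0.692, -0.001]
wrist_force: [0.5, 0.1, 0.2]
finger_gap: 0.0002
finger_force: 0.0
clock: 31.45
ee_pos: [0.5078, -0.0434, 0.0611]
tool_rot: [0.001, 0.721, 0.693, 0.001]
wrist_force: [2.0, 4.1, 1.7]
finger_gap: 0.0
finger_force: 1.9
clock: 32.12
ee_pos: [0.5039, -0.1227, 0.0604]
tool_rot: [-0.0, 0.721, 0.693, -0.0]
wrist_force: [-0.5, 0.1, -0.2]
finger_gap: 0.0001
finger_force: 0.0
```

```bash
python3 -m handwheel '-.003 0 0 0 0 0;-.003 0 0 0 0 0;-.002 0 0 0 0 0;0 0 0 0 0 0'
python3 -m handwheel '-.002 0 0 0 0 0;-.002 0 0 0 0 0;0 0 0 0 0 0;0 0 0 0 0 0'
```

```text
clock: 32.45
ee_pos: [0.5035, -0.1297, 0.0603]
tool_rot: [-0.001, 0.721, 0.693, 0.0]
wrist_force: [1.3, 13.2, 3.4]
finger_gap: -0.0001
finger_force: 6.7
clock: 32.78
ee_pos: [0.5034, -0.1302, 0.0603]
tool_rot: [-0.002, 0.721, 0.693, 0.001]
wrist_force: [10.2, 61.5, 12.9]
finger_gap: -0.0
finger_force: 30.8
```

```bash
python3 -m handwheel '.02 0 0 0 0 0;.01 0 0 0 0 0;0 0 -.02 0 0 0;0 0 -.035 0 0 0;0 0 -.035 0 0 0;0 0 -.035 0 0 0;0 0 -.035 0 0 0;0 0 -.03 0 0 0;0 0 0 0 0 0' 1
python3 -m handwheel '-.037 0 0 0 0 0;-.037 0 0 0 0 0;-.037 0 0 0 0 0;-.037 0 0 0 0 0;-.037 0 0 0 0 0;-.037 0 0 0 0 0;-.037 0 0 0 0 0;-.037 0 0 0 0 0;0 0 0 0 0 0'
python3 -m handwheel '0 0 0 0 0 -6;0 0 0 0 0 -6;0 0 0 0 0 -6;0 0 0 0 0 -6;0 0 0 0 0 -6;0 0 0 0 0 -6;0 0 0 0 0 -6;0 0 0 0 0 -6;0 0 0 0 0 -6;0 0 0 0 0 -6'
python3 - <<'E'
from h import *
f=frame("wrist","w10",(150,60,470,300),2); goto((.4929,-.3976,.122)); g=f["color"].max(2)
m=(g<35).astype(np.uint8); m[:140]=0;m[262:]=0;m[:,:285]=0;m[:,360:]=0
n,l,s,ce=cv2.connectedComponentsWithStats(m); k=1+s[1:,4].argmax()
r=cv2.minAreaRect(np.argwhere(l==k)[:,::-1].astype(np.float32)); print(s[k],r); P=px2pt(f,cv2.boxPoints(r),.150); print(P.mean(0).round(4))
t=robot.grab_frame("top"); h=px2pt(t,[[320.8,247.7]],.083); cv2.imwrite("pics/t10.png",cv2.resize(t["color"][215:285,230:430,::-1],None,fx=4,fy=4))
E
```

```text
clock: 33.53
ee_pos: [0.5076, -0.1055, 0.2561]
tool_rot: [0.004, 0.721, 0.693, 0.002]
wrist_force: [0.8, 0.2, 0.3]
finger_gap: 0.0857
finger_force: 0.0
clock: 34.28
ee_pos: [0.4924, -0.4067, 0.2498]
tool_rot: [0.001, 0.722, 0.692, -0.001]
wrist_force: [-1.6, 0.0, 0.2]
finger_gap: 0.0856
finger_force: 0.0
clock: 35.12
ee_pos: [0.493, -0.4005, 0.25]
tool_rot: [-0.0, 0.275, 0.961, -0.0]
wrist_force: [0.6, -0.5, -0.2]
finger_gap: 0.0852
finger_force: 0.0
tool shift mm [  1.5   2.4 128. ]
tcp [ 0.493  -0.4004  0.25  ] x [-0.853  0.522  0.   ] y [ 0.522  0.853 -0.   ]
[ 317  157   16   77 1116] ((324.5, 195.0), (76.0, 15.0), 90.0)
[ 0.4904 -0.3962  0.15  ]
```

View pics/w10.png

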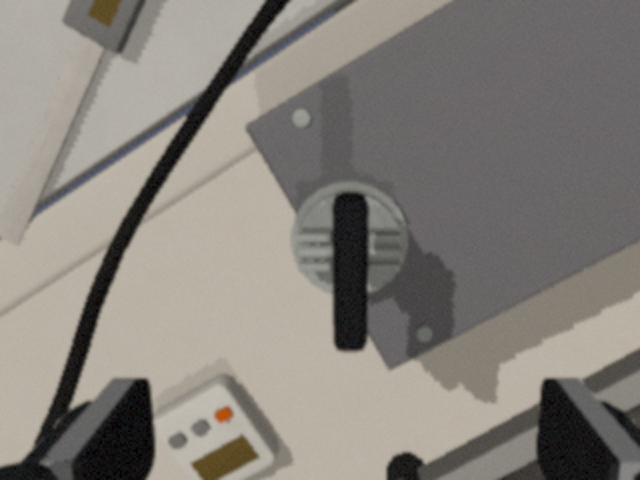

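The handle lies along the tool's x axis and the timer is clear of the fingers. The axis estimate from the earlier twist agrees with the picture across the grip.

```bash
python3 -m handwheel '.0015 .0024 .02 0 0 0;0 0 .03 0 0 0;0 0 .03 0 0 0;0 0 .03 0 0 0;0 0 .018 0 0 0;0 0 0 0 0 0;0 0 0 0 0 0'
python3 -m handwheel '0 0 0 0 0 0;0 0 0 0 0 0;0 0 0 0 0 0;0 0 0 0 0 0;0 0 0 0 0 0;0 0 0 0 0 0;0 0 0 0 0 0;0 0 0 0 0 0;0 0 0 0 0 0;0 0 0 0 0 0' 0
python3 -m handwheel '0 0 -.0025 0 0 0;0 0 -.0025 0 0 0;0 0 -.0025 0 0 0;0 0 -.0025 0 0 0;0 0 0 0 0 0;0 0 0 0 0 0'
```

```text
clock: 35.8
ee_pos: [0.4927, -0.3974, 0.1218]
tool_rot: [-0.001, 0.279, 0.96, 0.0]
wrist_force: [0.1, 0.3, 1.9]
finger_gap: 0.0854
finger_force: 0.0
clock: 36.63
ee_pos: [0.4931, -0.3982, 0.1228]
tool_rot: [0.0, 0.278, 0.961, -0.0]
wrist_force: [-2.2, -3.8, 5.8]
finger_gap: 0.0129
finger_force: 59.5
clock: 37.13
ee_pos: [0.493, -0.3979, 0.1319]
tool_rot: [-0.0, 0.278, 0.961, -0.0]
wrist_force: [0.4, -6.2, -10.3]
finger_gap: 0.013
finger_force: 58.5
```

```bash
python3 -m handwheel '0 0 0 0 0 6;0 0 0 0 0 6;0 0 0 0 0 6;0 0 0 0 0 6;0 0 0 0 0 6;0 0 0 0 0 6;0 0 0 0 0 6;0 0 0 0 0 6;0 0 0 0 0 6;0 0 0 0 0 6'
python3 -m handwheel '0 0 0 0 0 0;0 0 0 0 0 0;0 0 0 0 0 0'
```

```text
clock: 37.97
ee_pos: [0.4931, -0.398, 0.1318]
tool_rot: [0.0, 0.723, 0.691, -0.0]
wrist_force: [1.0, -5.9, -11.6]
finger_gap: 0.0131
finger_force: 58.5
clock: 38.22
ee_pos: [0.4931, -0.3979, 0.1318]
tool_rot: [0.0, 0.721, 0.693, -0.0]
wrist_force: [1.9, -5.3, -12.2]
finger_gap: 0.0129
finger_force: 58.6
```

Now I'll lower it with the spring in small steps and watch the force.

```bash
python3 -m handwheel '0 0 .004 0 0 0;0 0 .004 0 0 0;0 0 .004 0 0 0;0 0 0 0 0 0;0 0 0 0 0 0'
python3 -m handwheel '0 0 .004 0 0 0;0 0 .003 0 0 0;0 0 .002 0 0 0;0 0 0 0 0 0;0 0 0 0 0 0'
```

```text
clock: 38.63
ee_pos: [0.4932, -0.3979, 0.1197]
tool_rot: [0.0, 0.721, 0.693, -0.0]
wrist_force: [0.5, -4.5, -8.1]
finger_gap: 0.013
finger_force: 59.0
clock: 39.05
ee_pos: [0.4932, -0.398, 0.1112]
tool_rot: [0.0, 0.721, 0.693, -0.0]
wrist_force: [0.4, -5.3, -1.6]
finger_gap: 0.0132
finger_force: 59.8
```

```bash
python3 -m handwheel '0 0 0 0 0 0;0 0 0 0 0 0;0 0 0 0 0 0;0 0 0 0 0 0;0 0 0 0 0 0;0 0 0 0 0 0;0 0 0 0 0 0;0 0 0 0 0 0' 1
python3 -m handwheel '0 0 -.02 0 0 0;0 0 -.03 0 0 0;0 0 -.03 0 0 0;0 0 -.03 0 0 0;0 0 -.03 0 0 0;0 0 0 0 0 0;0 0 0 0 0 0;0 0 0 0 0 0'
python3 - <<'E'
from h import *
goto((.4929,-.3976,.25)); f=frame("wrist"); g=f["color"].max(2)
m=(g<35).astype(np.uint8); m[:140]=0;m[250:]=0;m[:,:285]=0;m[:,360:]=0
n,l,s,ce=cv2.connectedComponentsWithStats(m); k=1+s[1:,4].argmax()
print(s[k]); print("pred len px at z.138/.150:",[(pt2px(f,[[.494,-.3656,z]])-pt2px(f,[[.492,-.4296,z]])).round(1) for z in(.138,.150)])
a=f["color"][60:300,150:470,::-1]; t=robot.grab_frame("top")["color"][215:285,230:430,::-1]
cv2.imwrite("pics/end.png",np.vstack([cv2.resize(a,(400,300)),cv2.resize(t,(400,140))]))
E
```

```text
clock: 39.72
ee_pos: [0.4931, -0.3976, 0.1113]
tool_rot: [-0.0, 0.721, 0.693, 0.0]
wrist_force: [0.3, -0.6, -0.2]
finger_gap: 0.0859
finger_force: 0.0
clock: 40.38
ee_pos: [0.4928, -0.3975, 0.2509]
tool_rot: [-0.0, 0.721, 0.693, -0.0]
wrist_force: [0.3, -0.8, -1.0]
finger_gap: 0.0854
finger_force: 0.0
tool shift mm [-0.1  0.1  0.9]
tcp [ 0.4928 -0.3975  0.2509] x [0.04  0.999 0.   ] y [ 0.999 -0.04  -0.   ]
[316 158  15  73 989]
pred len px at z.138/.150: [array([[ -0.7, -75.2]]), array([[ -0.7, -78.4]])]
```

View pics/end.png

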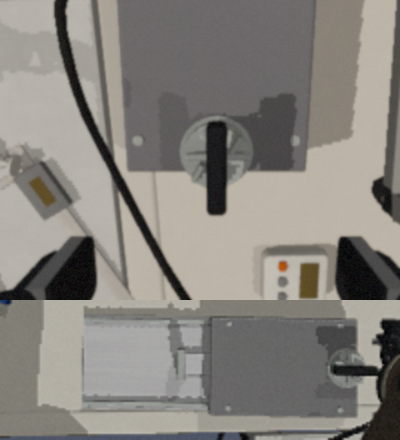

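The handle is parallel to the travel and reads 73 px long, as it did at the start (77 px when raised). The carriage is home and the robot is clear, so I'm handing in.

```bash
python3 -c "
from rig import robot
print(robot.job_done())"
```

```text
the job is handed in; nothing more can be done
None
```

I handed the job in at about 40 s on the clock, and no verdict came back: the 60 mm and 75 mm bars, the only two on the bench, lie flat in their slots, the carriage is fully home, and the plunger is turned back and down. The lock was checked by height and picture only, not by pulling on the carriage.

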